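# Change over the piece on the drying dome

### The arm

A 6-joint arm with a two-finger parallel gripper is mounted at the origin on the work surface. World frame = base frame: x ahead of the robot, y to its left, z up, the work surface at z = 0. Lengths are in m, angles in rad, forces in N, time in s.
With the tool pointing down it reaches from about 0.3 to 0.875 m from the base axis. Payload 6.4 kg.
Tool frame: the origin (TCP) lies midway between the tips of the shut fingers; the grasp point (between the pads) lies 19 mm behind it; z points along the fingers, y is the line along which they close (so a half turn about z gives the same grasp; the last joint's range is limited). The gripper opens to 85 mm and grips with 20 to 120 N. Pads are 22 mm wide; open, the fingers measure 114 mm over their backs; the gripper's body (76 mm by 85 mm) begins 54 mm behind the grasp point. The pads swing forward as they close: fully open they stand 13 mm farther back than shut.
Start: joints at [0.949, 0.181, 1.607, -0, 1.354, -0.206], TCP at [0.232, 0.526, 0.231] pointing down, gripper open.
Joint ranges: [-2.99, 2.99], [-0.89, 2.07], [0.3, 2.58], [-1.14, 4.28], [0, 2.63], [-3.12, 3.12]. Speed limits (rad/s): [2.57, 2.57, 3.01, 3.14, 3.14, 3.14].

### API

Orientations are given as a unit quaternion [w, x, y, z].
In Python, from bench import get_obs, camera, hand_in gives the robot as it stands.
- The arm moves only by the tool carry_out, never from a script. Its argument "plan" is a list that holds one entry, the list of rows, each a list of 7 numbers: the shift along the world's x, y, z in m, then the turn, a rotation vector about the world's x, y, z in rad, then the opening, from 0 (shut) to 1 (fully open). In form: [[[x, y, z, rx, ry, rz, hand], ...]]. A call has exactly 5 rows; each row is the pose to reach, as a shift and turn from the pose commanded when the call began; what a row does not reach only later rows make up. A row lasts 1/12 s, in which the tool goes at most 41.7 mm and 7.16 degrees, less where a joint would pass 70% of its speed; a pose out of reach is approached as far as the arm can. A call with a gripper value outside its range is refused whole. The fingers move at their own pace and stop on an object; the grip force is fixed at half the most. Time passes only in rows, so rows that repeat a pose let the fingers close, or fill a call up. It gives the time, the measured TCP pose, the force, the opening and the grip force at its end, in the units of the state.
- get_obs(): the state, without advancing time (a new reading comes with each control period).
- camera(name): name is "scene" or "top"; returns a dict with "pixels" (400x640x3 uint8, red, green, blue), "z_map" (400x640 float32, m along the optical axis (not along the pixel's ray), 0 where there is no reading), "camera_matrix" (3x3 intrinsics, pixels), "cam_to_world" (4x4, takes a point from camera to world coordinates). Camera axes: x right, y up, looking along -z (the intrinsics and any distortion apply to the point x, -y, -z); pixel columns grow to the right and rows downward; lengths in m; the calibration is good to about 2 mm. A picture is of the moment at which its call begins.
- hand_in(): hands the job in; it is judged then, once.
The state is a dict: "time_s": time; "q": joint angles; "dq": joint speeds; "joint_efforts": joint torques, N m; "eef_pos": TCP position; "eef_rot": TCP orientation; "wrist_force": force on the tool from outside, world axes, zero at the start; "torque": the same for the moment, N m; "opening": opening from 0.0 (shut) to 1.0 (fully open); "grasp_force": force on a finger pad.
Only numpy, scipy, OpenCV 4.12 (cv2) and the standard library are available. Lean on these libraries where they do the work, as an engineer would, in place of code of your own. Each camera call takes 0.05 s, during which the arm holds its last target. There are 200 camera calls.

### The job

The round clay disc sitting on the plaster dome is dry: lift it off and lay it flat on the plywood ware board. Then take the long clay tile from the sloping rack and set it gently (not dropped), same side up, level and centred, on the crown of the dome, so that it balances there by itself when you let go. Do not knock the bowl, the jar or the wooden rib.

Things in the scene. Friction and masses are not known exactly. Their poses are not given: they have to be found in the camera images.
- disc: round fired-clay disc, 56 mm diameter, 16 mm thick, about 75 g; starts lying balanced on the dome's crown. Origin at the centre of its underside, z along its axis (up).
- bar_tile: long fired-clay tile, 110 mm (its x) by 44 mm (its y) by 18 mm thick (its z), about 160 g, four low ribs across its top near the ends. Origin at the centre of its underside. It starts lying on the rack's slope, z square to the slope (30 degrees from vertical, leaning to the robot's right), x pointing up the slope.
- rack: fixed wooden drying rack, about 140 by 100 mm, 105 mm high: a board sloped 30 degrees, rising along the rack's x (roughly to the robot's left). Two slats 10 mm high, together 30 mm wide, carry the tile: its long sides overhang 7 mm, 10 mm above the board; a 12 mm lip holds its lower end. Origin at the centre of the foot; the tile's underside centre is 66 mm above it.
- dome: fixed plaster hump mould, 132 mm across, 62 mm high: upright sides up to 30 mm, then a smoothly domed top (curvature radius 85 mm). Origin at the centre of its foot, z up.
- dome_crown (a point): highest point of the dome, 62 mm above the work surface.
- ware_board: fixed square plywood board lying on the work surface, 130 by 130 mm, 12 mm thick. Origin at the centre of its underside, z up.
- board_top (a point): centre of the ware board's top face.
- bowl: bystander: white bowl, 100 mm across, 50 mm high, origin at the centre of its underside.
- jar: bystander: white lidded jar, 64 mm diameter, 90 mm high, origin at the centre of its underside.
- rib: bystander: flat wooden rib, 90 by 50 by 12 mm, origin at the centre of its underside.

How it is judged:
On the way, in this order (a step that is already met when the one before it is completed fails the run):
1. the disc lies flat on the ware board, let go (horizontal distance between disc and board_top below 0.05 m and z of disc in the frame of board_top below 0.004 m and angle between disc's own z axis and vertical below 0.1 rad and contact force between disc and ware_board above 0.1 N and contact force between disc and the fingers below 0.05 N), for 0.2 s.
2. the tile rests on the dome, let go (horizontal distance between bar_tile and dome_crown below 0.02 m and contact force between bar_tile and dome above 0.1 N and contact force between bar_tile and the fingers below 0.05 N), for 0.3 s.
At the end, for the whole second after the job is handed in: The disc lies flat on the ware board, its centre within 50 mm of the board's centre; the long tile, let go and at rest, balances on the dome alone, ribbed side up, its centre within 20 mm of the crown and tilted less than 0.2 rad (11 degrees) (all of step 2 and horizontal distance between disc and board_top below 0.05 m and z of disc in the frame of board_top below 0.004 m and angle between disc's own z axis and vertical below 0.1 rad and contact force between disc and ware_board above 0.1 N and height (world z) of bar_tile above 0.055 m and angle between bar_tile's own z axis and vertical below 0.2 rad and linear speed of each of bar_tile, disc below 0.03 m/s); the robot touches nothing.
It fails at once if the bowl, the jar or the rib is knocked (moved more than 15 mm) (distance of any of bowl, jar, rib from where it was at the start of the episode above 0.015 m).
It fails at once if the tile strikes the dome hard (over 40 N) (contact force between bar_tile and dome above 40 N).
It fails at once if the tile is dropped onto the dome (falls free, from more than about 10 mm) (linear speed of bar_tile above 0.45 m/s and horizontal distance between bar_tile and dome_crown below 0.03 m and contact force between bar_tile and the fingers below 0.05 N).
It also fails if it takes over 61 s, if anything falls off the work surface, if the arm or the gripper's body presses on something with over 40 N, if the wrist force passes 120 N, or if a joint passes its speed limit or range.

## Working session

There is one attempt and no reset: what is moved stays moved. The work goes in short steps, Python scripts to look and compute and a tool call to move; the robot and the scene stay as the last step left them, time stands still between calls to the robot, and variables do not carry over. Pictures are saved under pics/ and viewed, at most 10 in all, crops included, and the job is handed in when it is done.

Besides the shell and the picture viewer there is one more tool, called after ">>>" by a JSON object that holds its "fn" and its "kwargs", one argument or row to a line. carry_out: Moves the arm, as the interface text tells. Its arguments: {"type":"object","properties":{"plan":{"type":"array","items":{"type":"array","items":{"type":"array","items":{"type":"number"}}}}},"required":["plan"]}

```bash
mkdir -p pics; cat > h.py <<'E'
import numpy as np, cv2
from bench import get_obs, camera, hand_in
def cloud(c):
    K=c["camera_matrix"];z=c["z_map"];v,u=np.mgrid[:400,:640]
    x=(u-K[0,2])/K[0,0]*z;y=(v-K[1,2])/K[1,1]*z
    P=np.stack([x,-y,-z,np.ones_like(z)],-1)@c["cam_to_world"].T
    P=P[...,:3];P[z==0]=np.nan;return P
def save(c,n): cv2.imwrite("pics/"+n+".png",c["pixels"][...,::-1])
E
python3 - <<'E'
from h import *
for n in("scene","top"):
    c=camera(n);save(c,n+"0");P=cloud(c);np.save(n+"0.npy",P)
    print(n,np.round(c["cam_to_world"],3).tolist(),np.round(c["camera_matrix"],1).tolist())
o=get_obs();print(o)
E
```

```text
scene [[-0.055, -0.676, 0.735, 1.357], [0.998, -0.038, 0.04, 0.028], [0.001, 0.736, 0.677, 0.772], [0.0, 0.0, 0.0, 1.0]] [[492.4, 0.0, 321.1], [0.0, 492.4, 197.4], [0.0, 0.0, 1.0]]
top [[0.003, 0.976, -0.219, 0.351], [-1.0, 0.002, -0.004, -0.004], [-0.004, 0.219, 0.976, 0.979], [0.0, 0.0, 0.0, 1.0]] [[423.3, 0.0, 316.4], [0.0, 423.3, 200.2], [0.0, 0.0, 1.0]]
{'time_s': 0.1, 'q': array([ 9.48713004e-01,  1.81453971e-01,  1.60787196e+00, -2.03856776e-05,
        1.35377667e+00, -2.06325025e-01]), 'dq': array([-0.00074667, -0.00345614, -0.00232656,  0.00203892, -0.00049675,
        0.00021119]), 'joint_efforts': array([-7.66497706e-04, -4.45879662e+01, -3.52238989e+01, -3.99390237e-04,
        4.24835933e-03, -5.78458548e-05]), 'eef_pos': array([0.23195576, 0.52562343, 0.23049883]), 'eef_rot': array([-2.94737906e-04,  2.06382961e-01,  9.78471003e-01, -6.95137361e-04]), 'wrist_force': array([0.79357787, 0.14457052, 0.07564592]), 'torque': array([ 0.0164824 , -0.02091953, -0.02836274]), 'grasp_force': 0.0, 'opening': 1.0043315135376398}
```

View pics/scene0.png

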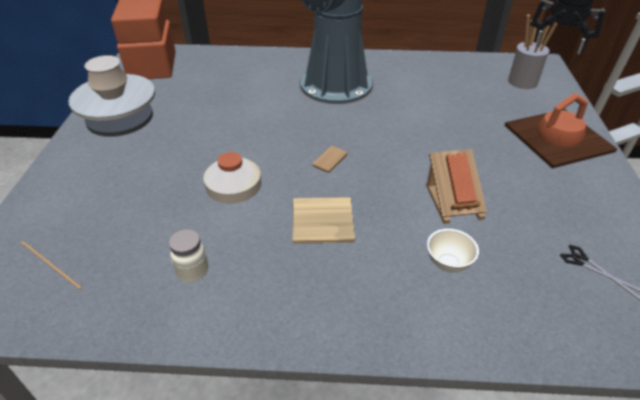

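View pics/top0.png

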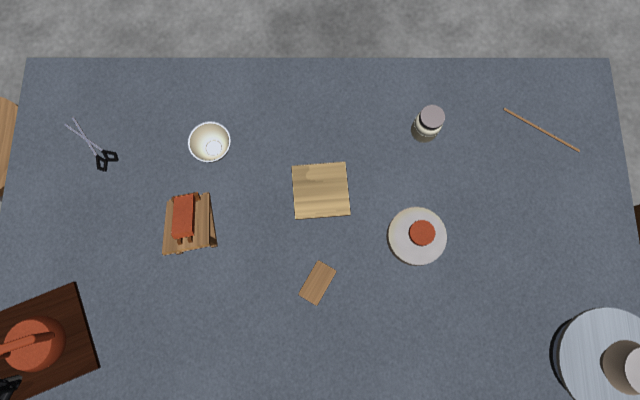

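The scene view shows the disc on the dome at (230,160), the board at (323,220), the rack with its tile at (458,180), the bowl at (452,250) and the jar at (188,255). In the top view they are at (421,233), (321,190), (185,220), (209,142) and (430,120), with the rib at (318,283).

```bash
python3 - <<'E'
from h import *
for n,boxes in(("top",dict(disc=(380,200,455,275),tile=(160,185,220,250),board=(285,155,355,225),rib=(295,255,340,310),bowl=(185,118,235,165),jar=(410,100,450,145))),("scene",dict(disc=(200,145,265,205),tile=(420,140,495,225)))):
    P=np.load(n+"0.npy");im=cv2.imread(f"pics/{n}0.png")[...,::-1].astype(int)
    for k,(a,b,c,d) in boxes.items():
        p=P[b:d,a:c].reshape(-1,3);q=im[b:d,a:c].reshape(-1,3)
        red=(q[:,0]>1.9*q[:,2])&(q[:,0]>120)&(q[:,1]<0.6*q[:,0])
        ok=np.isfinite(p[:,0])
        s=p[ok&(red if k in("disc","tile") else p[:,2]>0.008)]
        med=np.median(s,0);s=s[np.linalg.norm(s-med,axis=1)<.1]
        print(n,k,len(s),"med",med.round(4),"min",np.percentile(s,2,0).round(4),"max",np.percentile(s,98,0).round(4))
        if k in("disc","tile"):
            if k=="disc": s=s[s[:,2]>np.median(s[:,2])-.004]
            for _ in range(3):
                m=s.mean(0);U,S,V=np.linalg.svd(s-m,full_matrices=False)
                s=s[abs((s-m)@V[2])<.004]
            print("  plane",m.round(4),"axes",V.round(3).tolist(),S.round(3))
            for ax in V[:2]:
                t=(s-m)@ax;print("   ext",np.percentile(t,[1,99]).round(4))
        if k in("board","rib","tile"):
            if k=="board": s=s[s[:,2]<.02]
            r=cv2.minAreaRect((s[:,:2]*1000).astype(np.float32));print("  rect",r)
        if k=="disc":
            t=p[ok&(p[:,2]>.008)];(x,y),rr=cv2.minEnclosingCircle((t[:,:2]*1000).astype(np.float32));print("  dome circ",x,y,rr)
            w=t[(t[:,2]>.034)&(t[:,2]<.057)]
            from scipy.optimize import least_squares
            f=least_squares(lambda a:np.linalg.norm(w-a,axis=1)-.085,[*np.median(w[:,:2],0),-.023],loss="soft_l1",f_scale=.001);print("  sphere",f.x.round(4))
E
```

```text
top disc 475 med [ 0.4836 -0.2268  0.077 ] min [ 0.4598 -0.2504  0.0738] max [ 0.5068 -0.2031  0.08  ]
  plane [ 0.4833 -0.2267  0.077 ] axes [[-0.338, 0.941, 0.003], [0.941, 0.338, -0.012], [-0.012, -0.002, -1.0]] [0.292 0.283 0.032]
   ext [-0.0251  0.025 ]
   ext [-0.0243  0.0244]
  dome circ 483.01568603515625 -227.11953735351562 66.14681243896484
  sphere [ 0.483  -0.2275 -0.024 ]
top tile 832 med [0.5139 0.2883 0.0862] min [0.4702 0.2629 0.0543] max [0.568  0.3141 0.1077]
  plane [0.5201 0.2893 0.0825] axes [[-0.851, -0.172, 0.497], [0.2, -0.98, 0.003], [-0.486, -0.102, -0.868]] [0.873 0.336 0.034]
   ext [-0.0564  0.0515]
   ext [-0.0213  0.0207]
  rect ((522.0753173828125, 289.9674072265625), (96.93186950683594, 42.8585205078125), 11.388668060302734)
top board 2819 med [ 0.5922 -0.0083  0.0111] min [ 0.5302 -0.0715  0.0083] max [0.6561 0.0534 0.0147]
  rect ((593.35107421875, -8.730194091796875), (130.85914611816406, 129.94325256347656), 4.731791019439697)
top rib 851 med [ 0.3774 -0.0018  0.0112] min [ 0.3359 -0.0356  0.0084] max [0.4198 0.0338 0.0145]
  rect ((378.691162109
[... 352 characters left out ...]
0745] max [ 0.5129 -0.2069  0.0802]
  plane [ 0.4945 -0.2282  0.0773] axes [[0.841, 0.54, 0.012], [0.54, -0.841, 0.004], [-0.013, -0.003, 1.0]] [0.176 0.153 0.019]
   ext [-0.0255  0.0216]
   ext [-0.0232  0.0213]
  dome circ 487.9036865234375 -227.49249267578125 66.69915008544922
  sphere [ 0.4858 -0.2287 -0.0236]
scene tile 583 med [0.5283 0.2839 0.0794] min [0.4859 0.2618 0.0536] max [0.5709 0.3085 0.1042]
  plane [0.5288 0.2849 0.0792] axes [[0.843, 0.194, -0.501], [-0.212, 0.977, 0.021], [-0.494, -0.088, -0.865]] [0.719 0.264 0.04 ]
   ext [-0.0508  0.0508]
   ext [-0.0184  0.0198]
  rect ((528.1280517578125, 286.3160400390625), (92.3986587524414, 40.35769271850586), 11.644116401672363)
```

>>> {"fn": "carry_out", "kwargs": {
  "plan": [
    [[0.0126,-0.0377,-0.005,0,0,0,1],[0.0252,-0.0754,-0.01,0,0,0,1],[0.0378,-0.1131,-0.015,0,0,0,1],[0.0504,-0.1508,-0.02,0,0,0,1],[0.063,-0.1885,-0.025,0,0,0,1]]
  ]
}}

```text
time_s: 0.52
eef_pos: [0.295, 0.3358, 0.2056]
eef_rot: [-0.0, 0.206, 0.979, -0.0]
wrist_force: [1.4, -0.0, 0.3]
opening: 1.0
grasp_force: 0.0
```

>>> {"fn": "carry_out", "kwargs": {
  "plan": [
    [[0.0126,-0.0377,-0.005,0,0,0,1],[0.0252,-0.0754,-0.01,0,0,0,1],[0.0378,-0.1131,-0.015,0,0,0,1],[0.0504,-0.1508,-0.02,0,0,0,1],[0.063,-0.1885,-0.025,0,0,0,1]]
  ]
}}

```text
time_s: 0.93
eef_pos: [0.3581, 0.1473, 0.181]
eef_rot: [0.0, 0.206, 0.979, 0.0]
wrist_force: [0.7, -0.5, -0.1]
opening: 1.0
grasp_force: 0.0
```

>>> {"fn": "carry_out", "kwargs": {
  "plan": [
    [[0.0126,-0.0377,-0.005,0,0,0,1],[0.0252,-0.0754,-0.01,0,0,0,1],[0.0378,-0.1131,-0.015,0,0,0,1],[0.0504,-0.1508,-0.02,0,0,0,1],[0.063,-0.1885,-0.025,0,0,0,1]]
  ]
}}

```text
time_s: 1.35
eef_pos: [0.4212, -0.0415, 0.156]
eef_rot: [0.0, 0.207, 0.978, 0.0]
wrist_force: [0.9, 0.4, -0.5]
opening: 1.0
grasp_force: 0.0
```

>>> {"fn": "carry_out", "kwargs": {
  "plan": [
    [[0.0126,-0.0377,-0.005,0,0,0,1],[0.0252,-0.0754,-0.01,0,0,0,1],[0.0378,-0.1131,-0.015,0,0,0,1],[0.0504,-0.1508,-0.02,0,0,0,1],[0.063,-0.1885,-0.025,0,0,0,1]]
  ]
}}

```text
time_s: 1.77
eef_pos: [0.4842, -0.2299, 0.1305]
eef_rot: [-0.0, 0.207, 0.978, 0.0]
wrist_force: [1.1, 0.3, 0.5]
opening: 1.005
grasp_force: 0.0
```

>>> {"fn": "carry_out", "kwargs": {
  "plan": [
    [[0,0.002,-0.02,0,0,0,1],[0,0.002,-0.04,0,0,0,1],[0,0.002,-0.055,0,0,0,1],[0,0.002,-0.065,0,0,0,1],[0,0.002,-0.07,0,0,0,1]]
  ]
}}

```text
time_s: 2.18
eef_pos: [0.4832, -0.2252, 0.0594]
eef_rot: [-0.001, 0.206, 0.978, 0.001]
wrist_force: [-0.6, -0.0, 0.1]
opening: 1.002
grasp_force: 0.0
```

>>> {"fn": "carry_out", "kwargs": {
  "plan": [
    [[0,0,0,0,0,0,0.75],[0,0,0,0,0,0,0.7],[0,0,0,0,0,0,0.6],[0,0,0,0,0,0,0.4],[0,0,0,0,0,0,0.4]]
  ]
}}

```text
time_s: 2.6
eef_pos: [0.4853, -0.2265, 0.0628]
eef_rot: [0.001, 0.206, 0.978, -0.001]
wrist_force: [0.3, 0.0, 4.5]
opening: 0.628
grasp_force: 62.7
```

>>> {"fn": "carry_out", "kwargs": {
  "plan": [
    [[0,0,0.003,0,0,0,0.4],[0,0,0.015,0,0,0,0.4],[0,0,0.03,0,0,0,0.4],[0,0,0.05,0,0,0,0.4],[0,0,0.06,0,0,0,0.4]]
  ]
}}

```text
time_s: 3.02
eef_pos: [0.4851, -0.2266, 0.1241]
eef_rot: [0.001, 0.206, 0.978, -0.001]
wrist_force: [1.0, -0.1, -0.5]
opening: 0.625
grasp_force: 63.0
```

```bash
python3 - <<'E'
from h import *
o=get_obs();print(o["eef_pos"],o["opening"],o["grasp_force"],o["wrist_force"])
c=camera("scene");cv2.imwrite("pics/s1.png",cv2.resize(c["pixels"][90:240,150:350,::-1],None,fx=4,fy=4))
P=cloud(c);np.save("s1.npy",P)
im=c["pixels"].astype(int);red=(im[...,0]>1.9*im[...,2])&(im[...,0]>120)&(im[...,1]<.6*im[...,0]);red[:,:150]=0;red[:,350:]=0;red[:90]=0
s=P[red];print(len(s),np.nanpercentile(s,[2,50,98],axis=0).round(4))
E
```

```text
[ 0.48508887 -0.22657872  0.12406749] 0.6250836544379625 63.018808364868164 [ 1.01680593 -0.14937117 -0.47699302]
119 [[ 0.4737 -0.2474  0.1346]
 [ 0.5024 -0.2312  0.1385]
 [ 0.5156 -0.2118  0.1407]]
```

>>> {"fn": "carry_out", "kwargs": {
  "plan": [
    [[0.016,0.032,0,0,0,0,0.4],[0.032,0.065,0,0,0,0,0.4],[0.048,0.098,0,0,0,0,0.4],[0.065,0.132,-0.01,0,0,0,0.4],[0.082,0.165,-0.02,0,0,0,0.4]]
  ]
}}

```text
time_s: 3.48
eef_pos: [0.5672, -0.0595, 0.1016]
eef_rot: [0.001, 0.207, 0.978, -0.0]
wrist_force: [0.2, -0.2, -0.9]
opening: 0.628
grasp_force: 63.1
```

>>> {"fn": "carry_out", "kwargs": {
  "plan": [
    [[0.015,0.03,-0.01,0,0,0,0.4],[0.026,0.052,-0.035,0,0,0,0.4],[0.026,0.052,-0.06,0,0,0,0.4],[0.026,0.052,-0.075,0,0,0,0.4],[0.026,0.052,-0.08,0,0,0,0.4]]
  ]
}}

```text
time_s: 3.9
eef_pos: [0.5896, -0.0076, 0.0177]
eef_rot: [-0.003, 0.206, 0.979, -0.0]
wrist_force: [-0.3, -0.6, -0.6]
opening: 0.627
grasp_force: 63.2
```

Now the last few millimetres, slowly.

>>> {"fn": "carry_out", "kwargs": {
  "plan": [
    [[0,0,0,0,0,0,0.4],[0,0,-0.002,0,0,0,0.4],[0,0,-0.004,0,0,0,0.4],[0,0,-0.006,0,0,0,0.4],[0,0,-0.007,0,0,0,0.4]]
  ]
}}

```text
time_s: 4.32
eef_pos: [0.5929, -0.0095, 0.0151]
eef_rot: [0.001, 0.207, 0.978, -0.0]
wrist_force: [-0.2, -0.0, -1.2]
opening: 0.625
grasp_force: 63.2
```

>>> {"fn": "carry_out", "kwargs": {
  "plan": [
    [[0,0,-0.001,0,0,0,0.4],[0,0,-0.002,0,0,0,0.4],[0,0,-0.002,0,0,0,0.4],[0,0,-0.002,0,0,0,0.4],[0,0,-0.002,0,0,0,0.4]]
  ]
}}

```text
time_s: 4.73
eef_pos: [0.5927, -0.0093, 0.0135]
eef_rot: [0.0, 0.206, 0.978, -0.0]
wrist_force: [-2.7, -0.5, 7.1]
opening: 0.627
grasp_force: 63.8
```

Contact (7 N up). Release and rise.

>>> {"fn": "carry_out", "kwargs": {
  "plan": [
    [[0,0,0,0,0,0,0.7],[0,0,0,0,0,0,0.85],[0,0,0,0,0,0,1],[0,0,0,0,0,0,1],[0,0,0.005,0,0,0,1]]
  ]
}}

```text
time_s: 5.15
eef_pos: [0.5913, -0.0088, 0.0164]
eef_rot: [-0.001, 0.206, 0.978, 0.0]
wrist_force: [-0.6, 0.7, 0.3]
opening: 1.003
grasp_force: 0.0
```

>>> {"fn": "carry_out", "kwargs": {
  "plan": [
    [[0,0,0.015,0,0,0,1],[0,0,0.04,0,0,0,1],[0,0,0.08,0,0,0,1],[0,0,0.12,0,0,0,1],[0,0,0.16,0,0,0,1]]
  ]
}}

```text
time_s: 5.57
eef_pos: [0.5917, -0.0088, 0.179]
eef_rot: [-0.0, 0.206, 0.978, 0.0]
wrist_force: [0.8, -0.6, 0.2]
opening: 1.004
grasp_force: 0.0
```

```bash
python3 - <<'E'
from h import *
from scipy.spatial.transform import Rotation as R
c=camera("scene");save(c,"s2");P=cloud(c)
im=c["pixels"].astype(int);red=(im[...,0]>1.9*im[...,2])&(im[...,0]>120)&(im[...,1]<.6*im[...,0])
m=red.copy();m[:,:280]=0;m[:,400:]=0;m[:150]=0
print("disc",m.sum(),np.nanpercentile(P[m],[2,50,98],axis=0).round(4))
o=get_obs();print(o["time_s"],o["eef_pos"],o["eef_rot"],o["q"].round(3))
w=o["eef_rot"];R0=R.from_quat(w[[1,2,3,0]])
z=-np.array([.489,.095,.867]);z/=np.linalg.norm(z)
y=np.array([-.204,.979,0]);y-=y@z*z;y/=np.linalg.norm(y)
M=np.stack([np.cross(y,z),y,z],1)
rv=(R.from_matrix(M)*R0.inv()).as_rotvec();print("rotvec",rv,np.degrees(np.linalg.norm(rv)))
M[:,:2]*=-1;rv=(R.from_matrix(M)*R0.inv()).as_rotvec();print("alt",rv)
E
```

```text
disc 199 [[ 0.5802 -0.0304  0.0225]
 [ 0.6047 -0.0119  0.0274]
 [ 0.6212  0.0103  0.0301]]
5.6167 [ 0.59671402 -0.0096861   0.18884072] [ 6.62660530e-03  2.06204180e-01  9.78486547e-01 -3.62627912e-05] [-0.215  0.259  1.602  0.     1.267 -1.37 ]
rotvec [0.06094339 0.53951114 0.60477182] 46.56618470188438
alt [-0.66451603  0.08217541 -2.45411209]
```

>>> {"fn": "carry_out", "kwargs": {
  "plan": [
    [[-0.003,0.03,0,0.006,0.054,0.06,1],[-0.006,0.06,0,0.012,0.108,0.121,1],[-0.009,0.09,0,0.018,0.162,0.181,1],[-0.012,0.121,0,0.024,0.216,0.242,1],[-0.016,0.152,0,0.03,0.27,0.302,1]]
  ]
}}

```text
time_s: 6.03
eef_pos: [0.5763, 0.1441, 0.1778]
eef_rot: [-0.135, 0.054, 0.989, -0.013]
wrist_force: [0.7, -0.2, 0.7]
opening: 1.001
grasp_force: 0.0
```

>>> {"fn": "carry_out", "kwargs": {
  "plan": [
    [[-0.003,0.03,0,0.006,0.054,0.06,1],[-0.006,0.06,0,0.012,0.108,0.121,1],[-0.009,0.09,0,0.018,0.162,0.181,1],[-0.012,0.121,0,0.024,0.216,0.242,1],[-0.016,0.152,0,0.03,0.27,0.302,1]]
  ]
}}

```text
time_s: 6.45
eef_pos: [0.5602, 0.2963, 0.1774]
eef_rot: [-0.264, -0.099, 0.959, -0.026]
wrist_force: [0.9, -0.0, 0.0]
opening: 1.0
grasp_force: 0.0
```

>>> {"fn": "carry_out", "kwargs": {
  "plan": [
    [[0,0,0,0,0,0,1],[0,0,0,0,0,0,1],[0,0,0,0,0,0,1],[0,0,0,0,0,0,1],[0,0,0,0,0,0,1]]
  ]
}}

```text
time_s: 6.87
eef_pos: [0.5608, 0.2937, 0.1782]
eef_rot: [-0.262, -0.097, 0.96, -0.025]
wrist_force: [0.1, 0.4, 0.4]
opening: 0.999
grasp_force: 0.0
```

```bash
cat > g.py <<'E'
from h import *
from scipy.spatial.transform import Rotation as R
n=np.array([.489,.095,.867]);n/=np.linalg.norm(n);T=np.array([.5235,.288,.0815])
y=np.array([-.204,.979,0]);y-=y@n*n;y/=np.linalg.norm(y)
G=np.stack([np.cross(y,-n),y,-n],1)
def rep(off):
    o=get_obs();w=o["eef_rot"];R0=R.from_quat(w[[1,2,3,0]])
    print(o["time_s"],o["eef_pos"],o["q"].round(2),"shift",(T+off*n-o["eef_pos"]).round(4),"rv",(R.from_matrix(G)*R0.inv()).as_rotvec().round(4))
E
python3 - <<'E'
from g import *
rep(.08);rep(-.021)
c=camera("top");P=cloud(c)
cv2.imwrite("pics/t2.png",cv2.resize(c["pixels"][140:290,120:320,::-1],None,fx=4,fy=4))
E
```

```text
6.8667 [0.56081654 0.29371417 0.17823644] [ 0.27  0.73  1.04  0.04  1.9  -1.49] shift [ 0.0018  0.0019 -0.0274] rv [ 0.0061 -0.0108  0.0016]
6.8667 [0.56081654 0.29371417 0.17823644] [ 0.27  0.73  1.04  0.04  1.9  -1.49] shift [-0.0476 -0.0077 -0.1149] rv [ 0.0061 -0.0108  0.0016]
```

View pics/t2.png

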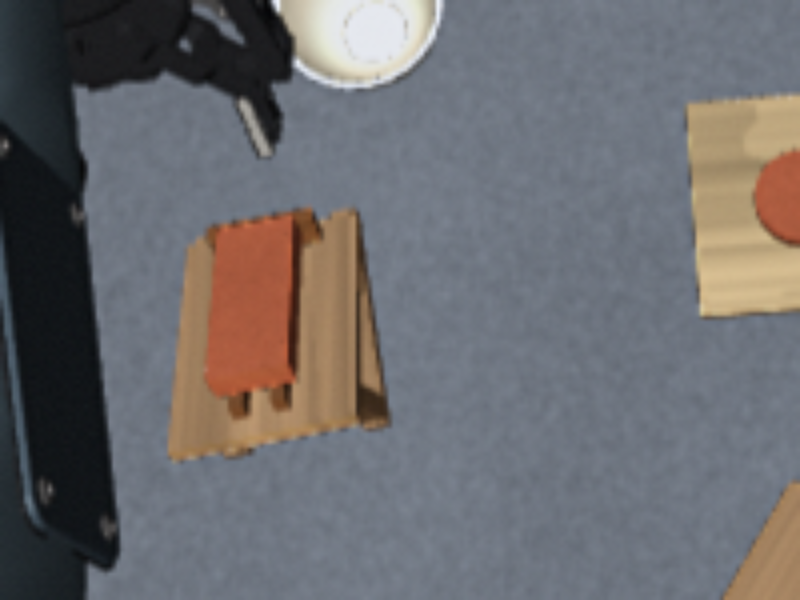

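The crop shows the tile on the rack (215–295, 215–390 in the crop), ribs up, with nothing beside it to obstruct the fingers. The disc lies flat on the board at right.

>>> {"fn": "carry_out", "kwargs": {
  "plan": [
    [[0.002,0.002,-0.025,0.006,-0.011,0,1],[-0.013,-0.001,-0.052,0.006,-0.011,0,1],[-0.021,-0.0025,-0.067,0.006,-0.011,0,1],[-0.0276,-0.0038,-0.0795,0.006,-0.011,0,1],[-0.0276,-0.0038,-0.0795,0.006,-0.011,0,1]]
  ]
}}

```text
time_s: 7.33
eef_pos: [0.5302, 0.2898, 0.0955]
eef_rot: [-0.26, -0.098, 0.96, -0.024]
wrist_force: [-0.1, -0.8, -0.3]
opening: 1.002
grasp_force: 0.0
```

```bash
python3 - <<'E'
from g import *
rep(-.021)
c=camera("scene");cv2.imwrite("pics/s3.png",cv2.resize(c["pixels"][100:250,380:580,::-1],None,fx=4,fy=4))
E
```

```text
7.3333 [0.53015252 0.2897669  0.09545051] [ 0.28  0.75  1.18  0.04  1.73 -1.5 ] shift [-0.0169 -0.0038 -0.0322] rv [ 0.0018 -0.0064  0.0006]
```

View pics/s3.png

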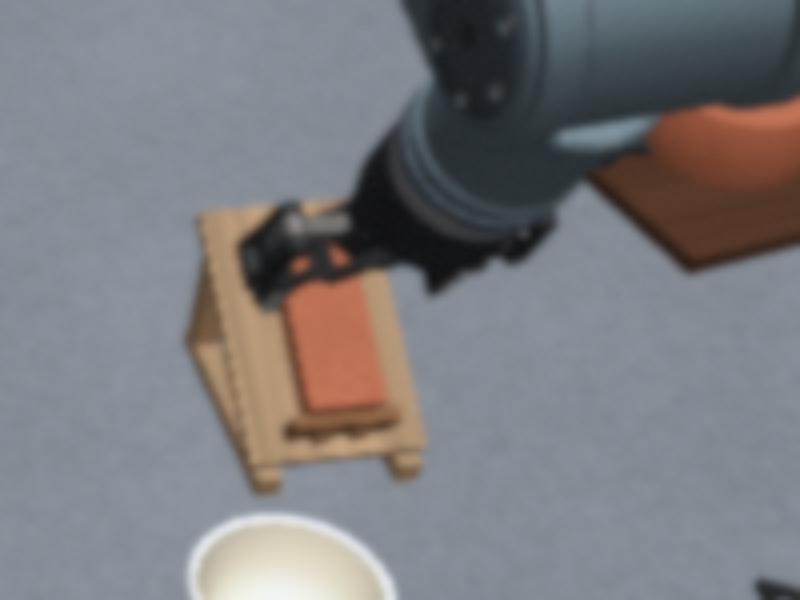

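The crop shows the tile (285–385, 250–410) and the gripper over its upper end, with its left finger at (270,260). It looks offset to the right, so I'll check by projecting the expected finger positions.

```bash
python3 - <<'E'
from g import *
c=camera("scene");K=c["camera_matrix"];C=np.linalg.inv(c["cam_to_world"])
o=get_obs();w=o["eef_rot"];M=R.from_quat(w[[1,2,3,0]]).as_matrix();print(M.round(3))
im=cv2.resize(c["pixels"][50:250,380:580,::-1],None,fx=3,fy=3).copy()
def pr(p,col,t=""):
    q=C[:3,:3]@p+C[:3,3];u=K[0,0]*q[0]/-q[2]+K[0,2];v=K[1,1]*-q[1]/-q[2]+K[1,2]
    a=(int((u-380)*3),int((v-50)*3));cv2.circle(im,a,4,col,-1);cv2.putText(im,t,a,0,.5,col);print(t,a)
p=o["eef_pos"]
pr(p,(0,255,0),"tcp")
for s in(1,-1): pr(p+M@[0,s*.0425,-.013],(255,0,0),f"f{s}");pr(p+M@[0,s*.057,-.013],(255,255,0),"")
for d in(.073,.15):pr(p-M[:,2]*d,(0,0,255),f"b{d}")
t=T;x=np.cross(y,n)
for a in(-1,1):
    for b in(-1,1): pr(T+a*.055*x+b*.022*y,(255,0,255))
cv2.imwrite("pics/s4.png",im)
E
```

```text
[[-0.848 -0.2   -0.49 ]
 [-0.176  0.98  -0.095]
 [ 0.499  0.006 -0.866]]
tcp (255, 369)
f1 (319, 357)
 (339, 355)
f-1 (203, 369)
 (183, 371)
b0.073 (293, 331)
b0.15 (340, 284)
 (200, 312)
 (257, 306)
 (231, 454)
 (291, 448)
```

View pics/s4.png

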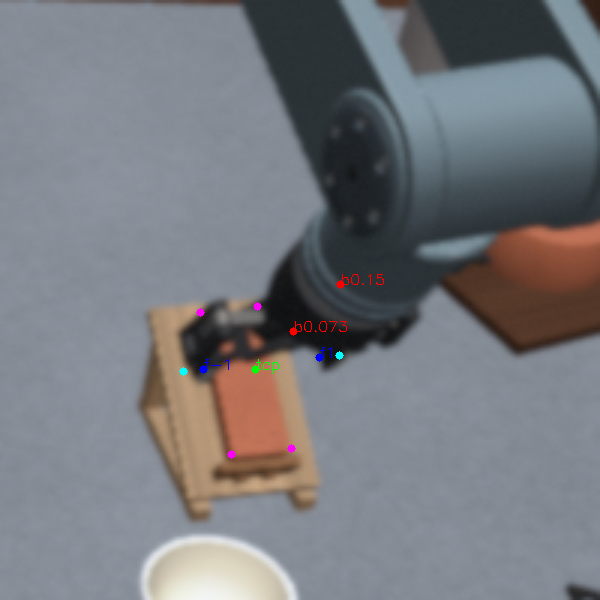

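Projected finger tips and tile corners match the image: it is aligned. Descend square to the slope and close.

>>> {"fn": "carry_out", "kwargs": {
  "plan": [
    [[-0.005,-0.001,-0.01,0,-0.005,0,1],[-0.01,-0.002,-0.02,0,-0.005,0,1],[-0.0145,-0.003,-0.028,0,-0.005,0,1],[-0.0169,-0.0038,-0.032,0,-0.005,0,1],[-0.0169,-0.0038,-0.032,0,-0.005,0,1]]
  ]
}}

```text
time_s: 7.85
eef_pos: [0.5147, 0.287, 0.0648]
eef_rot: [-0.256, -0.098, 0.961, -0.024]
wrist_force: [-0.5, 0.4, 0.1]
opening: 0.999
grasp_force: 0.0
```

>>> {"fn": "carry_out", "kwargs": {
  "plan": [
    [[0,0,0,0,0,0,0.8],[0,0,0,0,0,0,0.65],[0,0,0,0,0,0,0.55],[0,0,0,0,0,0,0.3],[0,0,0,0,0,0,0.3]]
  ]
}}

```text
time_s: 8.27
eef_pos: [0.5167, 0.2876, 0.0665]
eef_rot: [-0.254, -0.098, 0.962, -0.023]
wrist_force: [1.4, 0.1, 3.6]
opening: 0.497
grasp_force: 63.7
```

```bash
python3 - <<'E'
from g import *
rep(-.021);rep(.08);o=get_obs();print(o["opening"],o["grasp_force"],o["wrist_force"])
E
```

```text
8.2667 [0.51665872 0.28762413 0.06649808] [ 0.28  0.75  1.24  0.04  1.66 -1.5 ] shift [-0.0034 -0.0016 -0.0032] rv [-0.0003  0.0056 -0.0005]
8.2667 [0.51665872 0.28762413 0.06649808] [ 0.28  0.75  1.24  0.04  1.66 -1.5 ] shift [0.046  0.008  0.0844] rv [-0.0003  0.0056 -0.0005]
0.497244430333584 63.67591738700867 [1.43341664 0.11985443 3.62226537]
```

>>> {"fn": "carry_out", "kwargs": {
  "plan": [
    [[0.002,0.0005,0.004,0,0,0,0.3],[0.008,0.0015,0.014,0,0,0,0.3],[0.022,0.004,0.039,0,0,0,0.3],[0.038,0.007,0.067,0,0,0,0.3],[0.05,0.01,0.1,0,0,0,0.3]]
  ]
}}

```text
time_s: 8.68
eef_pos: [0.566, 0.2972, 0.166]
eef_rot: [-0.256, -0.098, 0.961, -0.024]
wrist_force: [0.5, 0.7, -2.2]
opening: 0.5
grasp_force: 62.9
```

>>> {"fn": "carry_out", "kwargs": {
  "plan": [
    [[0,0,0.02,0,0,0,0.3],[0,0,0.03,0,0,0,0.3],[0,0,0.03,0,0,0,0.3],[0,0,0.03,0,0,0,0.3],[0,0,0.03,0,0,0,0.3]]
  ]
}}

```text
time_s: 9.1
eef_pos: [0.5646, 0.2971, 0.1938]
eef_rot: [-0.257, -0.098, 0.961, -0.024]
wrist_force: [-0.5, -0.3, -0.6]
opening: 0.501
grasp_force: 63.0
```

```bash
cat > d.py <<'E'
from h import *
from scipy.spatial.transform import Rotation as R
o=get_obs();w=o["eef_rot"];R0=R.from_quat(w[[1,2,3,0]])
z=R0.as_matrix()[:,2];a=np.cross(z,[0,0,-1]);s=np.linalg.norm(a);rv=a/s*np.arcsin(s) if s>1e-6 else a
print("t",o["time_s"],"pos",o["eef_pos"].round(4),"to level",rv.round(4),np.degrees(np.linalg.norm(rv)).round(1),o["opening"],o["grasp_force"],o["wrist_force"].round(1),"q",o["q"].round(2))
c=camera("scene");P=cloud(c);im=c["pixels"].astype(int)
red=(im[...,0]>1.9*im[...,2])&(im[...,0]>120)&(im[...,1]<.6*im[...,0])
p=P[red];p=p[np.isfinite(p[:,0])];p=p[(np.linalg.norm(p-o["eef_pos"],axis=1)<.075)]
M=R0.as_matrix();l=(p-o["eef_pos"])@M   # tool frame
print(len(p),"tool-frame pct",np.percentile(l,[2,10,50,90,98],axis=0).round(4).tolist())
s=p[abs(l[:,2]-np.median(l[:,2]))<.006]
for _ in range(3):
    m=s.mean(0);V=np.linalg.svd(s-m,full_matrices=False)[2];s=s[abs((s-m)@V[2])<.003]
print("normal",V[2].round(3),"long",V[0].round(3),"toolz",z.round(3))
cv2.imwrite("pics/d.png",cv2.resize(c["pixels"][:,:,::-1],None,fx=1.25,fy=1.25))
E
python3 d.py
```

```text
t 9.1 pos [0.5646 0.2971 0.1938] to level [ 0.1009 -0.5115  0.    ] 29.9 0.5007772482676721 63.01865816116333 [-0.5 -0.3 -0.6] q [ 0.28  0.72  1.02  0.04  1.92 -1.49]
353 tool-frame pct [[-0.0547, -0.0225, -0.0194], [-0.0517, -0.0207, -0.0183], [-0.0283, -0.0031, -0.0167], [-0.0058, 0.0122, -0.0146], [0.0021, 0.018, -0.0121]]
normal [-0.494 -0.1   -0.864] long [ 0.867 -0.132 -0.481] toolz [-0.489 -0.096 -0.867]
```

Held square and centred. Carry to above the dome, levelling on the way.

>>> {"fn": "carry_out", "kwargs": {
  "plan": [
    [[-0.004,-0.025,0,0.01,-0.051,0,0.3],[-0.009,-0.06,0,0.02,-0.102,0,0.3],[-0.015,-0.097,0,0.03,-0.153,0,0.3],[-0.021,-0.135,0,0.04,-0.205,0,0.3],[-0.027,-0.175,0,0.05,-0.256,0,0.3]]
  ]
}}

```text
time_s: 9.57
eef_pos: [0.537, 0.1213, 0.194]
eef_rot: [-0.128, -0.102, 0.986, -0.012]
wrist_force: [1.1, -0.1, -0.8]
opening: 0.501
grasp_force: 63.0
```

>>> {"fn": "carry_out", "kwargs": {
  "plan": [
    [[-0.006,-0.037,0,0.01,-0.051,0,0.3],[-0.012,-0.075,0,0.02,-0.102,0,0.3],[-0.018,-0.113,0,0.03,-0.153,0,0.3],[-0.024,-0.151,0,0.04,-0.205,0,0.3],[-0.029,-0.188,0,0.05,-0.256,0,0.3]]
  ]
}}

```text
time_s: 9.98
eef_pos: [0.5078, -0.0667, 0.1944]
eef_rot: [0.002, -0.102, 0.995, 0.0]
wrist_force: [0.4, 0.1, -1.4]
opening: 0.496
grasp_force: 63.0
```

>>> {"fn": "carry_out", "kwargs": {
  "plan": [
    [[-0.006,-0.037,-0.005,0,0,0,0.3],[-0.012,-0.075,-0.02,0,0,0,0.3],[-0.018,-0.113,-0.04,0,0,0,0.3],[-0.023,-0.145,-0.055,0,0,0,0.3],[-0.025,-0.162,-0.07,0,0,0,0.3]]
  ]
}}

```text
time_s: 10.4
eef_pos: [0.4826, -0.2304, 0.1236]
eef_rot: [0.001, -0.1, 0.995, 0.0]
wrist_force: [0.4, 1.1, -1.4]
opening: 0.494
grasp_force: 63.0
```

>>> {"fn": "carry_out", "kwargs": {
  "plan": [
    [[0,0,0,0,0,0,0.3],[0,0,0,0,0,0,0.3],[0,0,0,0,0,0,0.3],[0,0,0,0,0,0,0.3],[0,0,0,0,0,0,0.3]]
  ]
}}

```text
time_s: 10.82
eef_pos: [0.4853, -0.2266, 0.1264]
eef_rot: [0.002, -0.103, 0.995, -0.0]
wrist_force: [-0.3, 0.3, -1.7]
opening: 0.498
grasp_force: 63.0
```

```bash
python3 d.py
```

```text
t 10.8167 pos [ 0.4853 -0.2266  0.1264] to level [0.0003 0.0045 0.    ] 0.3 0.49841124374115386 62.956827878952026 [-0.3  0.3 -1.7] q [-0.66  0.21  1.8   0.    1.13 -2.44]
325 tool-frame pct [[-0.0571, -0.0169, -0.0196], [-0.0547, -0.0145, -0.0187], [-0.0219, -0.0013, -0.0169], [0.0331, 0.0121, -0.0145], [0.042, 0.0165, -0.0117]]
normal [0.007 0.001 1.   ] long [ 0.979  0.204 -0.007] toolz [ 0.005 -0.    -1.   ]
```

>>> {"fn": "carry_out", "kwargs": {
  "plan": [
    [[-0.0005,-0.001,-0.015,0,0.004,0,0.3],[-0.001,-0.001,-0.033,0,0.004,0,0.3],[-0.001,-0.001,-0.047,0,0.004,0,0.3],[-0.001,-0.001,-0.055,0,0.004,0,0.3],[-0.001,-0.001,-0.057,0,0.004,0,0.3]]
  ]
}}

```text
time_s: 11.28
eef_pos: [0.4832, -0.2274, 0.0676]
eef_rot: [-0.001, -0.102, 0.995, 0.001]
wrist_force: [-0.4, -0.4, -0.4]
opening: 0.496
grasp_force: 63.0
```

>>> {"fn": "carry_out", "kwargs": {
  "plan": [
    [[0,0,0,0,0,0,0.3],[0,0,0,0,0,0,0.3],[0,0,-0.001,0,0,0,0.3],[0,0,-0.002,0,0,0,0.3],[0,0,-0.002,0,0,0,0.3]]
  ]
}}

```text
time_s: 11.7
eef_pos: [0.484, -0.2288, 0.0672]
eef_rot: [0.0, -0.102, 0.995, -0.0]
wrist_force: [0.1, -0.1, -1.4]
opening: 0.499
grasp_force: 63.0
```

>>> {"fn": "carry_out", "kwargs": {
  "plan": [
    [[0,0.001,-0.0005,0,0,0,0.3],[0,0.001,-0.001,0,0,0,0.3],[0,0.001,-0.0015,0,0,0,0.3],[0,0.001,-0.002,0,0,0,0.3],[0,0.001,-0.002,0,0,0,0.3]]
  ]
}}

```text
time_s: 12.12
eef_pos: [0.4837, -0.2275, 0.0647]
eef_rot: [-0.0, -0.102, 0.995, 0.0]
wrist_force: [0.6, -0.1, -1.6]
opening: 0.498
grasp_force: 63.0
```

>>> {"fn": "carry_out", "kwargs": {
  "plan": [
    [[0,0,-0.0003,0,0,0,0.3],[0,0,-0.0006,0,0,0,0.3],[0,0,-0.0009,0,0,0,0.3],[0,0,-0.0012,0,0,0,0.3],[0,0,-0.0012,0,0,0,0.3]]
  ]
}}

```text
time_s: 12.53
eef_pos: [0.4837, -0.2275, 0.0635]
eef_rot: [-0.0, -0.102, 0.995, 0.0]
wrist_force: [0.8, -0.9, -1.6]
opening: 0.496
grasp_force: 63.0
```

>>> {"fn": "carry_out", "kwargs": {
  "plan": [
    [[0,0,-0.0003,0,0,0,0.3],[0,0,-0.0006,0,0,0,0.3],[0,0,-0.0009,0,0,0,0.3],[0,0,-0.001,0,0,0,0.3],[0,0,-0.001,0,0,0,0.3]]
  ]
}}

```text
time_s: 12.95
eef_pos: [0.4837, -0.2276, 0.0626]
eef_rot: [-0.0, -0.102, 0.995, 0.0]
wrist_force: [0.2, 0.6, -2.4]
opening: 0.498
grasp_force: 63.0
```

>>> {"fn": "carry_out", "kwargs": {
  "plan": [
    [[0,0,-0.0003,0,0,0,0.3],[0,0,-0.0006,0,0,0,0.3],[0,0,-0.0009,0,0,0,0.3],[0,0,-0.001,0,0,0,0.3],[0,0,-0.001,0,0,0,0.3]]
  ]
}}

```text
time_s: 13.37
eef_pos: [0.4838, -0.2276, 0.0623]
eef_rot: [-0.0, -0.102, 0.995, -0.0]
wrist_force: [-2.5, 1.4, 6.4]
opening: 0.498
grasp_force: 63.9
```

Contact at 6 N. Release gently.

>>> {"fn": "carry_out", "kwargs": {
  "plan": [
    [[0,0,0,0,0,0,0.52],[0,0,0,0,0,0,0.56],[0,0,0,0,0,0,0.65],[0,0,0,0,0,0,0.8],[0,0,0,0,0,0,0.9]]
  ]
}}

```text
time_s: 13.78
eef_pos: [0.4838, -0.2276, 0.0615]
eef_rot: [-0.0, -0.102, 0.995, 0.0]
wrist_force: [-0.1, -0.1, 0.2]
opening: 0.892
grasp_force: 0.0
```

>>> {"fn": "carry_out", "kwargs": {
  "plan": [
    [[0,0,0,0,0,0,1],[0,0,0,0,0,0,1],[0,0,0,0,0,0,1],[0,0,0.002,0,0,0,1],[0,0,0.005,0,0,0,1]]
  ]
}}

```text
time_s: 14.2
eef_pos: [0.4835, -0.2274, 0.0665]
eef_rot: [-0.0, -0.102, 0.995, 0.0]
wrist_force: [-0.4, 1.1, -0.9]
opening: 1.003
grasp_force: 0.0
```

```bash
python3 d.py
```

```text
t 14.2 pos [ 0.4835 -0.2274  0.0665] to level [-0.0005 -0.0008 -0.    ] 0.1 1.0028043431556997 0.0 [-0.4  1.1 -0.9] q [-0.66  0.3   1.83 -0.    1.01 -2.44]
297 tool-frame pct [[-0.0561, -0.0158, -0.0182], [-0.055, -0.0122, -0.0167], [-0.0223, -0.0005, -0.0133], [0.0308, 0.0124, -0.0097], [0.0405, 0.0157, -0.0064]]
normal [-0.065  0.052  0.997] long [0.98  0.19  0.055] toolz [-0.001  0.001 -1.   ]
```

Balancing with a tilt of about 0.08 rad. Rise clear and check.

>>> {"fn": "carry_out", "kwargs": {
  "plan": [
    [[0,0,0.01,0,0,0,1],[0,0,0.025,0,0,0,1],[0,0,0.05,0,0,0,1],[0,0,0.08,0,0,0,1],[0,0,0.12,0,0,0,1]]
  ]
}}

```text
time_s: 14.67
eef_pos: [0.4823, -0.2265, 0.1864]
eef_rot: [-0.002, -0.102, 0.995, 0.002]
wrist_force: [0.4, -0.0, -0.3]
opening: 0.994
grasp_force: 0.0
```

>>> {"fn": "carry_out", "kwargs": {
  "plan": [
    [[0,0.02,0.02,0,0,0,1],[0,0.05,0.03,0,0,0,1],[0,0.08,0.03,0,0,0,1],[0,0.11,0.03,0,0,0,1],[0,0.12,0.03,0,0,0,1]]
  ]
}}

```text
time_s: 15.08
eef_pos: [0.4835, -0.1044, 0.2177]
eef_rot: [0.0, -0.103, 0.995, 0.0]
wrist_force: [0.2, 0.4, -0.2]
opening: 0.999
grasp_force: 0.0
```

>>> {"fn": "carry_out", "kwargs": {
  "plan": [
    [[0,0,0,0,0,0,1],[0,0,0,0,0,0,1],[0,0,0,0,0,0,1],[0,0,0,0,0,0,1],[0,0,0,0,0,0,1]]
  ]
}}

```text
time_s: 15.5
eef_pos: [0.4837, -0.1087, 0.2165]
eef_rot: [-0.0, -0.101, 0.995, 0.0]
wrist_force: [0.1, 0.3, 0.0]
opening: 0.999
grasp_force: 0.0
```

```bash
python3 - <<'E'
from h import *
for n in("scene","top","scene"):
    c=camera(n);P=cloud(c);im=c["pixels"].astype(int)
    red=(im[...,0]>1.9*im[...,2])&(im[...,0]>120)&(im[...,1]<.6*im[...,0])
    s=P[red];s=s[np.isfinite(s[:,0])];s=s[(np.linalg.norm(s-[.484,-.228,.08],axis=1)<.08)]
    for _ in range(3):
        m=s.mean(0);V=np.linalg.svd(s-m,full_matrices=False)[2];s=s[abs((s-m)@V[2])<.004]
    r=cv2.minAreaRect((s[:,:2]*1000).astype(np.float32))
    print(n,len(s),m.round(4),V[2].round(3),r)
    save(c,"e_"+n)
E
```

```text
scene 267 [ 0.4974 -0.2246  0.0796] [-0.038  0.082  0.996] ((489.3438720703125, -225.283447265625), (105.32170867919922, 33.64347839355469), 11.34273910522461)
top 348 [ 0.4875 -0.2163  0.0784] [ 0.044 -0.094 -0.995] ((481.6983642578125, -209.33251953125), (35.72675704956055, 68.95072174072266), 67.18629455566406)
scene 262 [ 0.4962 -0.2245  0.0797] [-0.041  0.088  0.995] ((490.1481628417969, -226.110595703125), (102.64219665527344, 32.5572624206543), 11.778399467468262)
```

View pics/e_scene.png

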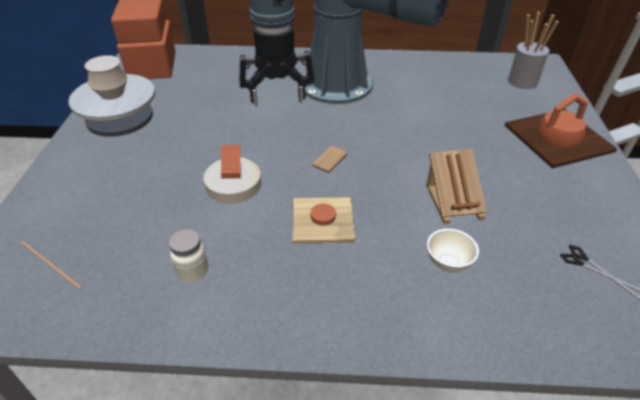

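The picture shows the tile balanced on the dome (231,160), the disc flat on the board (323,214), and the bowl, jar and rib where they were. I'll wait a little to see whether the tile is still rocking.

>>> {"fn": "carry_out", "kwargs": {
  "plan": [
    [[0,0,0,0,0,0,1],[0,0,0,0,0,0,1],[0,0,0,0,0,0,1],[0,0,0,0,0,0,1],[0,0,0,0,0,0,1]]
  ]
}}

```text
time_s: 16.07
eef_pos: [0.4838, -0.1076, 0.2166]
eef_rot: [-0.0, -0.102, 0.995, 0.0]
wrist_force: [0.8, -0.8, -0.1]
opening: 0.997
grasp_force: 0.0
```

```bash
python3 - <<'E'
from h import *
for k in range(30):
    c=camera("scene")
    if k%2: continue
    P=cloud(c);im=c["pixels"].astype(int)
    red=(im[...,0]>1.9*im[...,2])&(im[...,0]>120)&(im[...,1]<.6*im[...,0])
    s=P[red];s=s[np.isfinite(s[:,0])];s=s[(np.linalg.norm(s-[.484,-.228,.08],axis=1)<.08)]
    for _ in range(3):
        m=s.mean(0);V=np.linalg.svd(s-m,full_matrices=False)[2];s=s[abs((s-m)@V[2])<.004]
    print(m.round(4),(V[2]*np.sign(V[2,2])).round(3))
print(get_obs()["time_s"])
E
```

```text
[ 0.4962 -0.2251  0.0799] [-0.046  0.084  0.995]
[ 0.4969 -0.2248  0.08  ] [-0.054  0.054  0.997]
[ 0.4966 -0.2242  0.08  ] [-0.06   0.06   0.996]
[ 0.4973 -0.224   0.0799] [-0.055  0.074  0.996]
[ 0.4943 -0.2248  0.0798] [-0.042  0.067  0.997]
[ 0.4956 -0.2249  0.0798] [-0.035  0.048  0.998]
[ 0.4965 -0.2247  0.0799] [-0.05   0.078  0.996]
[ 0.4971 -0.2238  0.0801] [-0.06   0.057  0.997]
[ 0.4966 -0.2247  0.08  ] [-0.058  0.093  0.994]
[ 0.4955 -0.2248  0.0797] [-0.042  0.074  0.996]
[ 0.4944 -0.2249  0.0797] [-0.038  0.053  0.998]
[ 0.4968 -0.2247  0.0798] [-0.048  0.072  0.996]
[ 0.4962 -0.2245  0.08  ] [-0.059  0.066  0.996]
[ 0.4974 -0.2248  0.08  ] [-0.054  0.072  0.996]
[ 0.4961 -0.2246  0.0797] [-0.042  0.071  0.997]
17.5667
```

```bash
python3 -c "
from bench import hand_in
print(hand_in())"
```

```text
the job is handed in; nothing more can be done
None
```

The job is handed in (no verdict shown): the disc lies flat on the ware board, the tile balances on the dome with a steady tilt of about 0.09 rad, and the bowl, jar and rib look unmoved in the last picture.

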